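# Tuck the walnut board under the stand's hold-down arm

### The arm

A 6-joint arm with a two-finger parallel gripper is mounted at the origin on the work surface. World frame = base frame: x ahead of the robot, y to its left, z up, the work surface at z = 0. Lengths are in m, angles in rad, forces in N, time in s.
With the tool pointing down it reaches from about 0.375 to 0.9 m from the base axis. Payload 3.1 kg.
Tool frame: the origin (TCP) lies midway between the tips of the shut fingers; the grasp point (between the pads) lies 19 mm behind it; z points along the fingers, y is the line along which they close (so a half turn about z gives the same grasp; the last joint's range is limited). The gripper opens to 85 mm and grips with 20 to 120 N. Pads are 22 mm wide; open, the fingers measure 114 mm over their backs; the gripper's body (76 mm by 85 mm) begins 54 mm behind the grasp point. The pads swing forward as they close: fully open they stand 13 mm farther back than shut.
Start: joints at [1.129, 0.527, 1.433, -0, 1.181, -0.178], TCP at [0.163, 0.603, 0.231] pointing down, gripper open.
Joint ranges: [-3.08, 3.08], [-0.75, 2.2], [0.22, 2.44], [-1.43, 4.57], [0, 2.65], [-2.85, 2.85]. Speed limits (rad/s): [2.79, 2.79, 3.14, 3.14, 3.14, 3.14].

### API

Orientations are given as a unit quaternion [x, y, z, w].
In Python, from station import manip gives the robot as it stands.
- The arm moves only by the tool move_arm, never from a script. Its argument "increments" is a list that holds one entry, the list of rows, each a list of 5 numbers: the gripper's target within -1 to 1 (shut at 1, half-way at 0, fully open at -1), then the shift along the world's x, y, z in m, then the turn about the world's z in degrees. In form: [[[fingers, dx, dy, dz, twist], ...]]. A call has 1 to 8 rows; each row shifts and turns the commanded pose from where the row before left it; what a row does not reach is not made up. A row lasts 1/10 s, in which the tool goes at most 50 mm and 8.59 degrees, less where a joint would pass 70% of its speed; a pose out of reach is approached as far as the arm can. A call with a gripper value outside its range is refused whole. The fingers move at their own pace and stop on an object; "newtons" is the grip in N (left out, the last holds). Time passes only in rows, so rows that do not move let the fingers close. It gives the time, the measured TCP pose, the force, the opening and the grip force at its end, in the units of the state.
- manip.sense(): the state, without advancing time (a new reading comes with each control period).
- manip.snapshot(name): name is "scene" or "top"; returns a dict with "img" (384x512x3 uint8, red, green, blue), "fx", "fy", "cx", "cy" (pixels), "k1" (the pictures are not rectified: a ray, as slopes to the right and down, at radius r is drawn at 1 + k1 r^2 times it, then the intrinsics apply), "world_to_cam" (4x4, takes a point from world to camera coordinates). Camera axes: x right, y down, z forward; pixel columns grow to the right and rows downward; lengths in m; the calibration is good to about 2 mm. A picture is of the moment at which its call begins. There is no depth.
- manip.sign_off(): hands the job in; it is judged then, once.
Trained networks look in the newest picture that a camera, given by its name, has taken for a name from the list of things; names that differ only in an ending like _2 or _b are one class to them, and where a whole thing is asked for, a point or a joint stands for the part that bears it (a point fixed in the world has none). Each returns a list of dicts, best first, with "confidence" (0 to 1); they miss things now and then, are a little off and sometimes report something else, mostly with a low value. They report only what shows in the picture. A call takes as long as a camera call.
- manip.spot_in(label, camera): "xyz" ([x, y, z] in m, in world coordinates, good to about 4 mm: the middle of the surface that is visible of it).
- manip.mark_of(label, camera): "xyz" ([x, y, z] in m, in world coordinates, good to about 4 mm: a listed point, or the origin of a listed thing).
The state is a dict: "t": time; "q": joint angles; "qd": joint speeds; "tau": joint torques, N m; "tcp_pos": TCP position; "tool_rot": TCP orientation; "force": force on the tool from outside, world axes, zero at the start; "ft_torque": the same for the moment, N m; "finger_gap": opening from 0.0 (shut) to 1.0 (fully open); "gripper_force": force on a finger pad.
Only numpy, scipy, OpenCV 4.12 (cv2) and the standard library are available. Lean on these libraries where they do the work, as an engineer would, in place of code of your own. Each camera call takes 0.05 s, during which the arm holds its last target. There are 200 camera calls.

### The job

Put the dark walnut serving board away on the sloped board stand: slide its end in under the red hold-down arm so that it lies flat and square on top of the two pale boards already there, with its lower end down behind the steel front lip and the arm pressing on it. Then let go; leave the pale boards where they lie, and do not disturb the white board or the mug.

Things in the scene. Friction and masses are not known exactly. Their poses are not given: they have to be found in the camera images.
- mug: Bystander: white mug, 95 mm tall, 80 mm across (its handle reaches a little further), standing on the counter to the right of the stand (-y side); origin at the centre of its underside. Leave it.
- walnut: The dark brown walnut serving board to be put away: a plain flat slab 200 mm long (its x), 56 mm wide (its y), 10 mm thick (its z), about 75 g, the same both ways round. Origin at the centre of its underside. It starts lying flat on the big cutting board. It can be gripped across its 56 mm width.
- white_board: A bystander: a white board of the same size (200 x 56 x 10 mm), lying flat on the cutting board, origin at the centre of its underside. Leave it.
- cutting_board: Large pale bamboo chopping board lying fixed on the counter, 320 mm (its x) by 400 mm (its y), 20 mm thick; origin at the centre of its underside. The walnut and white boards lie on it.
- bed: Bed of the fixed board stand: a grey plate 120 mm wide, sloping 25 degrees (0.44 rad). x axis up the slope (roughly away from the robot), y across, z square out of the bed. Origin on its upper surface, mid-width, at the inner face of the front lip, 110 mm above the counter; the plate ends at x = 266 mm. Two pale boards lie on it: the pile's top is at z = 20 mm.
- pile0: The lower of the two pale boards on the stand, loose, 200 x 56 x 10 mm, origin at the centre of its underside, x along its length.
- pile1: The upper of the two pale boards on the stand, loose, same size; its top face is what the walnut board goes on.
- keeper (a joint): Angle of the red hold-down arm, rad: 0 resting on two boards, about 0.15 with a third under its foot, grows to 0.9 as it swings up and back. Light spring and weight press with about 2 N; no catch, it falls back by itself. Hinge along the bed's y at bed x = 240, z = 26 mm. Arm 56 mm wide; at rest its top is 50 mm above the bed (54 mm at the steel weight, x = 222 mm).
- keeper_foot (a point): Middle of the underside of the arm's foot, the 16 mm long flat part that presses on the pile; at x = 168 mm, z = 20 mm of the bed frame when the arm rests on two boards.
- keeper_ramp_tip (a point): Middle of the free, upturned end of the arm's ramp, on its underside; at x = 122 mm, z = 42 mm of the bed frame when the arm rests on two boards. From here the 56 mm wide ramp runs down at 30 degrees to the foot (x = 160 mm, z = 20 mm), so that a board pushed up the slope under it lifts the arm.
- lip_top (a point): Middle of the top edge of the steel front lip of the bed: a strip 70 mm wide, 10 mm thick (bed x from -10 to 0 mm), standing 28 mm above the bed's surface, so 8 mm above the two pale boards.
- home (a point): On the bed at x = 100 mm, y = 0, z = 20 mm of the bed frame: where the origin of the walnut board belongs when it is put away, its length along the bed's x and its face parallel to the bed.

How it is judged:
At the end, for the whole second after the job is handed in: The walnut board rests flat (2 degrees) on the two pale boards, lower end behind the front lip (within 15 mm), centred within 15 mm, square within 8 degrees, the red arm pressing on it (over 0.4 N, angle over 0.08 rad); the pale boards within 20 mm of where they lay (x of walnut in the frame of bed between 0.095 and 0.115 m and y of walnut in the frame of bed between -0.015 and 0.015 m and z of walnut in the frame of bed between 0.016 and 0.0235 m and angle between the z axis of walnut and the z axis of bed, either way round below 0.035 rad and angle between the x axis of walnut and the x axis of bed, either way round below 0.14 rad and contact force between walnut and keeper above 0.4 N and value of joint keeper above 0.08 rad and distance of each of pile0, pile1 from where it was at the start of the episode below 0.02 m and linear speed of walnut below 0.02 m/s); the robot touches nothing.
It fails at once if a pale board is pushed more than 30 mm (distance of any of pile0, pile1 from where it was at the start of the episode above 0.03 m).
It fails at once if the white board is moved more than 30 mm (distance of white_board from where it was at the start of the episode above 0.03 m).
It fails at once if the mug is moved more than 30 mm (distance of mug from where it was at the start of the episode above 0.03 m).
It also fails if it takes over 45 s, if anything falls off the work surface, if the arm or the gripper's body presses on something with over 40 N, if the wrist force passes 120 N, or if a joint passes its speed limit or range.

## Working session

There is one attempt and no reset: what is moved stays moved. The work goes in short steps, Python scripts to look and compute and a tool call to move; the robot and the scene stay as the last step left them, time stands still between calls to the robot, and variables do not carry over. Pictures are saved under pics/ and viewed, at most 10 in all, crops included, and the job is handed in when it is done.

Besides the shell and the picture viewer there is one more tool, called after "Call:" as name(argument=value, ...) on one line, values as JSON. move_arm: Moves the arm, as the interface text tells. Its arguments: {"type":"object","properties":{"increments":{"type":"array","items":{"type":"array","items":{"type":"array","items":{"type":"number"}}}},"newtons":{"type":"number"}},"required":["increments"]}

```bash
ls; mkdir -p pics
cat > h.py <<'E'
import numpy as np,cv2
from station import manip
def snap(c,n):
    s=manip.snapshot(c); cv2.imwrite(f'pics/{n}.png',s['img'][:,:,::-1]); return s
def proj(s,P):
    P=np.atleast_2d(P); T=np.array(s['world_to_cam']); p=P@T[:3,:3].T+T[:3,3]
    u=p[:,:2]/p[:,2:]; r2=(u**2).sum(1,keepdims=True); u=u*(1+s['k1']*r2)
    return u*[s['fx'],s['fy']]+[s['cx'],s['cy']]
def unproj(s,px,z):
    px=np.atleast_2d(np.float64(px)); d=(px-[s['cx'],s['cy']])/[s['fx'],s['fy']]; u=d.copy()
    for _ in range(20): u=d/(1+s['k1']*(u**2).sum(1,keepdims=True))
    T=np.array(s['world_to_cam']);R=T[:3,:3];c=-R.T@T[:3,3]
    r=np.c_[u,np.ones(len(u))]@R
    return c+r*((z-c[2])/r[:,2])[:,None]
E
python3 - <<'E'
from h import *
for c in ('scene','top'):
    snap(c,c+'0')
    for n in ('walnut','white_board','cutting_board','bed','mug','pile1','keeper_foot','keeper_ramp_tip','lip_top','home'):
        r=manip.mark_of(n,c); print(c,n,[(np.round(a['xyz'],3).tolist(),round(a['confidence'],2)) for a in r[:2]])
print(manip.sense())
E
```

```text
pics
scene walnut [([0.546, 0.371, 0.019], 0.87)]
scene white_board [([0.506, 0.188, 0.022], 0.77)]
scene cutting_board [([0.54, 0.278, -0.003], 0.83)]
scene bed [([0.53, -0.147, 0.106], 0.84)]
scene mug [([0.517, -0.432, -0.004], 0.94)]
scene pile1 [([0.606, -0.182, 0.161], 0.77), ([0.608, -0.188, 0.155], 0.66)]
scene keeper_foot [([0.657, -0.204, 0.202], 0.73)]
scene keeper_ramp_tip [([0.611, -0.184, 0.2], 0.7)]
scene lip_top [([0.513, -0.142, 0.131], 0.65)]
scene home [([0.604, -0.184, 0.174], 0.8)]
top walnut [([0.546, 0.376, 0.021], 0.58)]
top white_board [([0.505, 0.188, 0.02], 0.87)]
top cutting_board [([0.546, 0.279, -0.001], 0.82), ([0.656, -0.208, 0.2], 0.18)]
top bed [([0.527, -0.149, 0.111], 0.91)]
top mug [([0.519, -0.432, -0.001], 0.87)]
top pile1 [([0.605, -0.177, 0.163], 0.85), ([0.597, -0.178, 0.174], 0.56)]
top keeper_foot [([0.659, -0.208, 0.199], 0.94)]
top keeper_ramp_tip [([0.61, -0.184, 0.198], 0.79)]
top lip_top []
top home [([0.596, -0.181, 0.174], 0.86), ([0.531, -0.151, 0.113], 0.55)]
{'t': 1.1, 'q': array([ 1.12852485e+00,  5.27509801e-01,  1.43268826e+00,  1.37870630e-05,
        1.18142459e+00, -1.78489481e-01]), 'qd': array([ 6.88588228e-04, -6.10104209e-06, -2.58557458e-03, -1.51423206e-04,
       -6.54276548e-04, -3.67633152e-04]), 'tau': array([ 1.33670499e-03, -4.42332387e+01, -1.78426176e+01, -2.01679450e-04,
        8.24930048e-04, -2.53296584e-06]), 'tcp_pos': array([0.1629099 , 0.60337085, 0.23130811]), 'tool_rot': array([ 1.31511544e-01,  9.91314639e-01, -1.23367091e-05, -1.06544839e-05]), 'force': array([ 0.0535603 , -0.32176104, -0.82585305]), 'ft_torque': array([ 0.02280007, -0.02004241,  0.01586338]), 'gripper_force': 0.0, 'finger_gap': 0.998137942795109}
```

View pics/scene0.png

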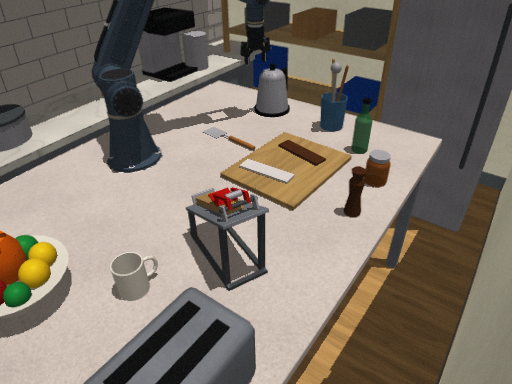

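View pics/top0.png

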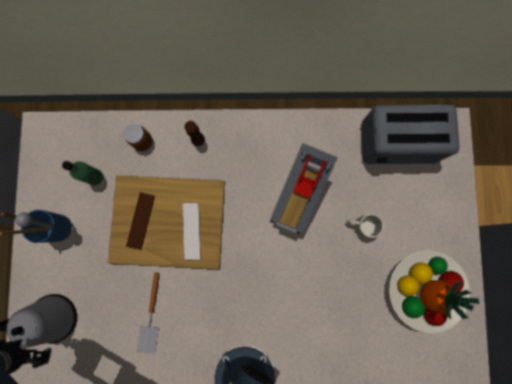

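The views agree with the networks: in the top view the walnut board is near (141,221), white board (191,231), stand (303,190) and mug (369,227). Next I'll get the orientations.

```bash
cat > m.py <<'E'
from h import *
from scipy.optimize import least_squares
c25,s25=np.cos(.4363),np.sin(.4363)
def bedpt(p,b):  # p=(x0,y0,yaw), b Nx3 bed coords -> world
    b=np.atleast_2d(b); u=b[:,0]*c25-b[:,2]*s25; z=.11+b[:,0]*s25+b[:,2]*c25
    c,s=np.cos(p[2]),np.sin(p[2]); return np.c_[p[0]+c*u-s*b[:,1],p[1]+s*u+c*b[:,1],z]
B={'bed':(0,0,0),'keeper_foot':(.168,0,.02),'keeper_ramp_tip':(.122,0,.042),'lip_top':(-.005,0,.028),'home':(.1,0,.02)}
def rect(s,thr_fn,z,roi):
    x0,x1,y0,y1=roi; m=np.zeros(s['img'].shape[:2],np.uint8); m[y0:y1,x0:x1]=thr_fn(s['img'][y0:y1,x0:x1].astype(int))
    n,l,st,_=cv2.connectedComponentsWithStats(m); k=1+np.argmax(st[1:,4]); ct=np.argwhere(l==k)[:,::-1]
    w=unproj(s,ct,z)[:,:2]; r=cv2.minAreaRect((w*1000).astype(np.float32)); return r,w.mean(0)
E
cat > m1.py <<'E'
from m import *
obs=[]
for c in ('scene','top')*3:
    s=manip.snapshot(c)
    for n in B:
        for a in manip.mark_of(n,c)[:1]:
            if a['confidence']>.5: obs.append((B[n],a['xyz']))
b=np.array([o[0] for o in obs]);w=np.array([o[1] for o in obs])
f=least_squares(lambda p:(bedpt(p,b)-w)[:,:2].ravel(),[.53,-.148,-.42],loss='soft_l1',f_scale=.004)
print('bed',f.x,np.degrees(f.x[2]),len(obs)); print(np.round(bedpt(f.x,b)-w,3)[:10].tolist())
s=snap('top','t1')
print('walnut',rect(s,lambda i:((i.sum(2)<170)),.03,(112,170,182,262)))
print('white',rect(s,lambda i:((i[:,:,2]>150)),.03,(170,215,190,265)))
i=s['img'][125:260,250:400]; i=cv2.resize(i,None,fx=4,fy=4,interpolation=cv2.INTER_CUBIC); cv2.imwrite('pics/t1c.png',i[:,:,::-1])
s=manip.snapshot('scene'); i=cv2.resize(s['img'][130:290,170:330],None,fx=3.6,fy=3.6,interpolation=cv2.INTER_CUBIC); cv2.imwrite('pics/s1c.png',i[:,:,::-1])
E
python3 m1.py
```

```text
bed [ 0.52740594 -0.14880122 -0.40861196] -23.411740827632684 29
[[-0.0, 0.006, 0.007], [0.004, -0.001, 0.001], [-0.002, -0.002, -0.001], [0.001, -0.001, 0.002], [-0.004, -0.002, -0.007], [0.001, -0.001, -0.001], [-0.001, 0.003, 0.003], [0.001, -0.001, -0.003], [0.006, -0.002, -0.003], [-0.003, 0.001, 0.008]]
walnut (((543.7260131835938, 368.533935546875), (57.87882614135742, 197.30422973632812), 77.75261688232422), array([0.54266586, 0.36906465]))
white (((506.97052001953125, 187.36172485351562), (193.08993530273438, 49.81956100463867), 2.695857048034668), array([0.50686446, 0.1864833 ]))
```

View pics/s1c.png

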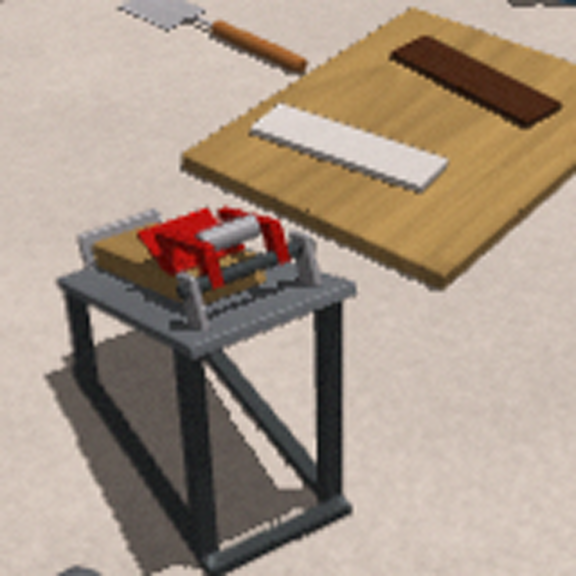

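View pics/t1c.png

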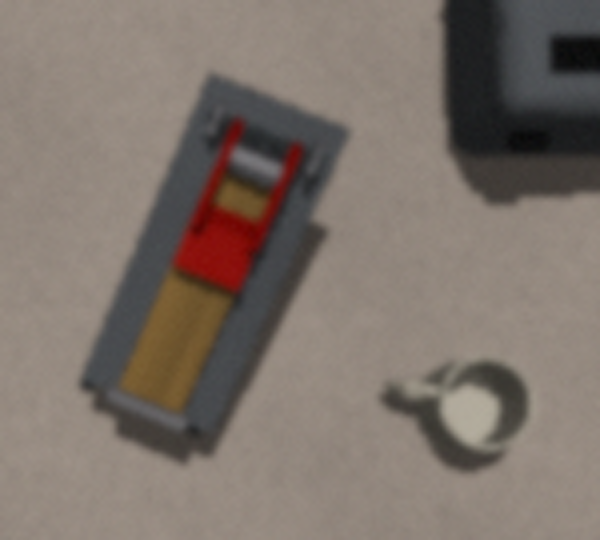

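Call:
move_arm(increments=[[[-1,0.0416,-0.0277,0,0.4],[-1,0.0416,-0.0277,0,0.4],[-1,0.0416,-0.0277,0,0.4],[-1,0.0416,-0.0277,-0.02,0.4],[-1,0.0416,-0.0277,-0.02,0.4],[-1,0.0416,-0.0277,-0.02,0.4],[-1,0.0416,-0.0277,-0.02,0.4],[-1,0.0416,-0.0277,-0.02,0]]], newtons=25)

```text
t: 3.8
tcp_pos: [0.4825, 0.3905, 0.1379]
tool_rot: [0.107, 0.994, 0.0, 0.0]
force: [0.7, 0.6, 0.4]
finger_gap: 1.002
gripper_force: 0.0
```

Run:
```python
from m import *
s=snap('top','t2')
px=np.array([(271.3,221.3),(302.5,143.8),(337,157.5)])
b=lambda xf:np.array([(xf,.06,0),(.266,.06,0),(.266,-.06,0)])
f=least_squares(lambda p:(proj(s,bedpt(p[:3],b(p[3])))-px).ravel(),[.527,-.149,-.41,-.01]); print(f.x,np.degrees(f.x[2]),f.fun)
# red keeper axis
i=s['img'].astype(int); m=(i[:,:,0]>110)&(i[:,:,1]<60); m[:, :250]=0; m[240:]=0; m[:,350:]=0
ct=np.argwhere(m)[:,::-1]; print('red',len(ct),ct.mean(0))
# pile (yellow-brown) inside the bed region
m=(i[:,:,0]-i[:,:,2]>45)&(i[:,:,1]>60); m2=np.zeros_like(m); m2[190:232,270:310]=m[190:232,270:310]; ct=np.argwhere(m2)[:,::-1]
print('pile',len(ct)); 
# each row: mid of pile; project to centre line y=0 for candidate poses
for p in ([.5274,-.1488,-.4086],f.x[:3]):
    q=proj(s,bedpt(p,[(x,0,.02) for x in (.02,.05,.08,.11)])); print(np.round(q,1).tolist(), np.round(proj(s,bedpt(p,[(.05,.028,.02),(.05,-.028,.02),(.1,.028,.02),(.1,-.028,.02)])),1).tolist())
for r in (200,205,210,215,220): 
    c=ct[ct[:,1]==r][:,0]; print(r,c.min(),c.max()) if len(c) else 0
print(manip.sense()['tcp_pos'])
for c in('top','scene'):
    if c=='scene': manip.snapshot(c)
    print([(a['xyz'],a['confidence']) for a in manip.mark_of('walnut',c)])
```

```text
[ 0.52318299 -0.15576169 -0.38169544 -0.01279361] -21.869537630599257 [-0.12146508 -0.04797156 -0.7553951  -0.01016537  0.86405032  0.04347477]
red 333 [305.24624625 184.21021021]
pile 516
[[288.9, 220.1], [292.4, 212.1], [296.0, 204.1], [299.6, 195.9]] [[284.4, 208.8], [300.4, 215.5], [290.3, 195.2], [306.5, 202.0]]
[[291.0, 221.4], [294.3, 213.3], [297.7, 205.2], [301.1, 196.9]] [[286.2, 210.2], [302.4, 216.5], [291.8, 196.5], [308.1, 202.8]]
200 289 306
205 287 304
210 285 302
215 283 300
220 281 297
[0.4886506  0.3856053  0.13493139]
[([0.5431, 0.3752, 0.0211], 0.61)]
[([0.5458, 0.3721, 0.0175], 0.62)]
```

Call:
move_arm(increments=[[[-1,0.007,-0.003,-0.03,0],[-1,0,0,-0.03,0],[-1,0,0,-0.03,0],[-1,0,0,-0.02,0],[-1,0,0,-0.009,0],[-1,0,0,0,0],[-1,0,0,0,0]]])

```text
t: 4.7
tcp_pos: [0.488, 0.3897, 0.0206]
tool_rot: [0.107, 0.994, 0.001, 0.001]
force: [0.6, -0.2, -0.2]
finger_gap: 1.0
gripper_force: 0.0
```

Run:
```python
from h import *
manip.snapshot('top')
for _ in range(3):
    s=manip.sense(); print(s['tcp_pos'],s['force'],s['qd']); manip.snapshot('top')
```

```text
[0.48845825 0.38966894 0.02095681] [0.97351248 0.58170966 1.29253085] [-6.54472277e-03 -4.17090737e-03 -2.83424637e-03  3.19437505e-05
 -2.54869283e-03 -3.64481207e-04]
[0.48860133 0.38955981 0.02100591] [ 0.08199106 -0.03821413 -0.40034254] [-0.00511353 -0.00115893  0.00175567 -0.00147968 -0.0020186  -0.00074671]
[0.48866487 0.3893696  0.0209795 ] [ 0.52255403 -0.35943745 -0.33044004] [-0.0053582   0.00322615  0.0038163  -0.00085872 -0.00255296 -0.00207622]
```

Call:
move_arm(increments=[[[-1,0.007,-0.006,-0.004,0],[-1,0,0,0,0],[-1,0,0,0,0]]])

```text
t: 5.2
tcp_pos: [0.4954, 0.3821, 0.0154]
tool_rot: [0.108, 0.994, -0.0, -0.0]
force: [-0.2, 0.1, -0.1]
finger_gap: 1.003
gripper_force: 0.0
```

Call:
move_arm(increments=[[[0.2,0,0,0,0],[0.6,0,0,0,0],[1,0,0,0,0],[1,0,0,0,0],[1,0,0,0,0],[1,0,0,0,0]]], newtons=25)

```text
t: 5.8
tcp_pos: [0.4955, 0.3831, 0.0161]
tool_rot: [0.107, 0.994, 0.0, 0.001]
force: [0.8, 1.0, 5.3]
finger_gap: 0.649
gripper_force: 31.4
```

Call:
move_arm(increments=[[[1,0,0,0.02,0],[1,0,0,0.04,0],[1,0,-0.02,0.05,0],[1,0,-0.03,0.05,-2],[1,0,-0.05,0.03,-2],[1,0,-0.05,0.02,-2],[1,0,-0.05,0,-2],[1,0,-0.05,0,-2]]])

```text
t: 6.6
tcp_pos: [0.4943, 0.1475, 0.2094]
tool_rot: [0.194, 0.981, 0.0, 0.0]
force: [1.1, 0.9, -0.5]
finger_gap: 0.647
gripper_force: 27.7
```

Call:
move_arm(increments=[[[1,0,-0.05,0,-1],[1,0,-0.04,0,0],[1,0,-0.03,0,0],[1,0,-0.03,0,0],[1,0,-0.02,0,0],[1,0,0,0,0],[1,0,0,0,0]]])

```text
t: 7.3
tcp_pos: [0.4942, -0.0208, 0.2085]
tool_rot: [0.203, 0.979, 0.0, -0.001]
force: [0.5, 0.0, -0.2]
finger_gap: 0.643
gripper_force: 27.7
```

Run:
```python
from m import *
s=snap('scene','s3'); st=manip.sense(); print(st['tcp_pos'],st['tool_rot'],st['force'],st['finger_gap'])
for c in ('scene','top'):
    if c=='top': manip.snapshot(c)
    print([(a['xyz'],a['confidence']) for a in manip.mark_of('walnut',c)])
i=cv2.resize(s['img'][30:280,120:440],None,fx=2.4,fy=2.4,interpolation=cv2.INTER_CUBIC); cv2.imwrite('pics/s3c.png',i[:,:,::-1])
```

```text
[ 0.4942589  -0.02024864  0.20858704] [ 2.02114126e-01  9.79361576e-01  2.90776939e-04 -8.35566521e-04] [ 0.0216295   0.3650968  -0.82186019] 0.6452169367946292
[([0.5419, -0.0396, 0.2091], 0.6)]
[([0.5396, -0.0353, 0.2142], 0.56)]
```

View pics/s3c.png

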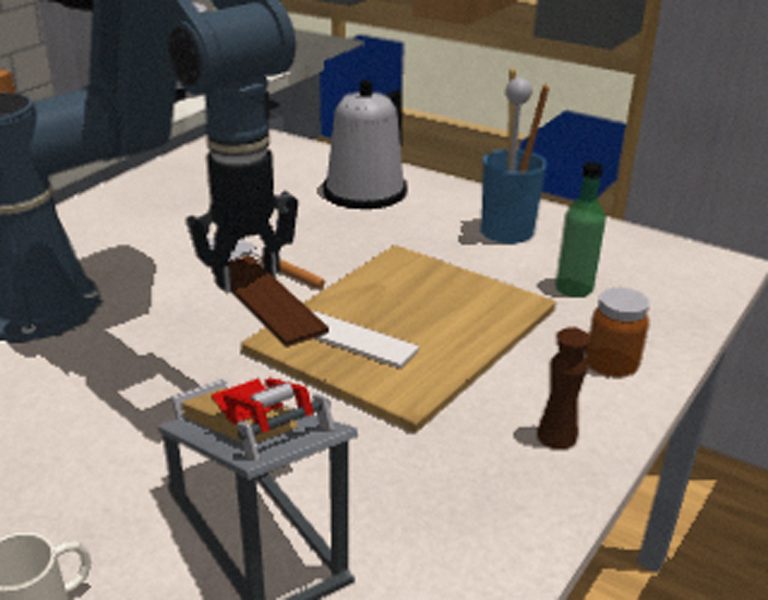

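Call:
move_arm(increments=[[[1,-0.007,-0.025,0,0],[1,-0.007,-0.025,0,0],[1,-0.008,-0.025,0,0],[1,-0.007,-0.026,0,0],[1,0,0,-0.01,0],[1,0,0,-0.01,0],[1,0,0,0,0]]])

```text
t: 8.2
tcp_pos: [0.4647, -0.1202, 0.1873]
tool_rot: [0.201, 0.979, 0.001, -0.002]
force: [-0.1, -0.3, -0.3]
finger_gap: 0.644
gripper_force: 27.7
```

Run:
```python
from m import *
s=snap('top','t4'); st=manip.sense(); print(st['tcp_pos'],st['tool_rot'],st['force'])
P=[.5274,-.1488,np.radians(-23.3)]
r,_=rect(s,lambda i:((i.sum(2)<170)&(i[:,:,0]>i[:,:,2]+12)),.197,(260,330,150,240)); print(r)
print([(a['xyz'],a['confidence']) for a in manip.mark_of('walnut','top')])
i=cv2.resize(s['img'][125:275,240:390],None,fx=4,fy=4,interpolation=cv2.INTER_CUBIC); cv2.imwrite('pics/t4c.png',i[:,:,::-1])
```

```text
[ 0.46519437 -0.12033937  0.18792244] [ 2.01307576e-01  9.79526709e-01  5.95081689e-04 -1.52725815e-03] [ 0.05100775 -0.84709616 -1.69158456]
((572.0270385742188, -167.73764038085938), (57.003841400146484, 107.07391357421875), 66.08321380615234)
[([0.5092, -0.1344, 0.1885], 0.69)]
```

View pics/t4c.png

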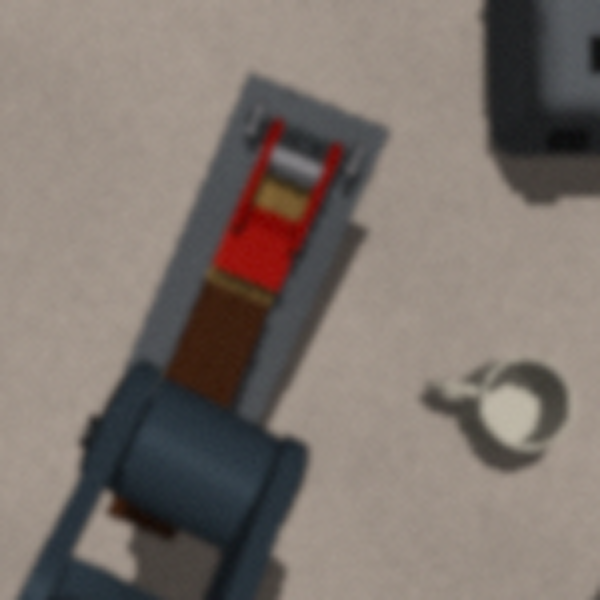

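Run:
```python
from m import *
s=manip.snapshot('top'); P=[.5274,-.1488,np.radians(-23.3)]
for e in ([299,199.3],[240+205/4-.4,125+283/4-.4],[240+268/4-.4,125+308/4-.4]):
    w=unproj(s,e,.197)[0]-[P[0],P[1],0]; c,q=np.cos(P[2]),np.sin(P[2]); print(c*w[0]+q*w[1],-q*w[0]+c*w[1])
print(manip.sense()['tcp_pos'],manip.sense()['force'])
```

```text
0.07692466036568028 -0.0014212648825388148
0.07851833700090563 0.026833634308831896
0.07948372029102672 -0.026061138341597512
[ 0.46600383 -0.12087761  0.18877147] [ 0.25331956  0.76268936 -1.13345154]
```

Call:
move_arm(increments=[[[1,0,0,-0.01,0],[1,0,0,-0.01,0],[1,0,0,-0.008,0],[1,0,0,-0.008,0],[1,0,0,0,0]]], newtons=20)

```text
t: 8.85
tcp_pos: [0.4652, -0.1216, 0.1518]
tool_rot: [0.202, 0.979, 0.0, -0.001]
force: [-0.3, 0.3, -0.0]
finger_gap: 0.645
gripper_force: 27.8
```

Call:
move_arm(increments=[[[1,0,0,-0.008,0],[1,0,0,-0.008,0],[1,0,0,-0.006,0],[1,0,0,0,0]]], newtons=20)

```text
t: 9.25
tcp_pos: [0.4659, -0.122, 0.1303]
tool_rot: [0.202, 0.979, 0.0, -0.0]
force: [-0.6, 0.5, 0.8]
finger_gap: 0.648
gripper_force: 27.7
```

Run:
```python
from m import *
s=snap('scene','s5'); st=manip.sense(); print(st['tcp_pos'],st['tool_rot'],st['force'],st['gripper_force'])
for c in ('scene','top'):
    if c=='top': manip.snapshot(c)
    for n in ('walnut','pile1','keeper_foot'): print(n,[(a['xyz'],a['confidence']) for a in manip.mark_of(n,c)][:1])
i=cv2.resize(s['img'][90:240,130:330],None,fx=4,fy=4,interpolation=cv2.INTER_CUBIC); cv2.imwrite('pics/s5c.png',i[:,:,::-1])
```

```text
[ 0.46581243 -0.121981    0.13059295] [ 2.02141259e-01  9.79356297e-01  1.10530851e-04 -3.76563091e-04] [-0.66144238 -0.49417565  0.95465144] 27.723980247974396
walnut [([0.5162, -0.1424, 0.1417], 0.87)]
pile1 [([0.61, -0.189, 0.157], 0.66)]
keeper_foot [([0.6572, -0.2031, 0.201], 0.74)]
walnut [([0.516, -0.1383, 0.1495], 0.57)]
pile1 [([0.6036, -0.1785, 0.1626], 0.55)]
keeper_foot [([0.6591, -0.2068, 0.1991], 0.98)]
```

View pics/s5c.png

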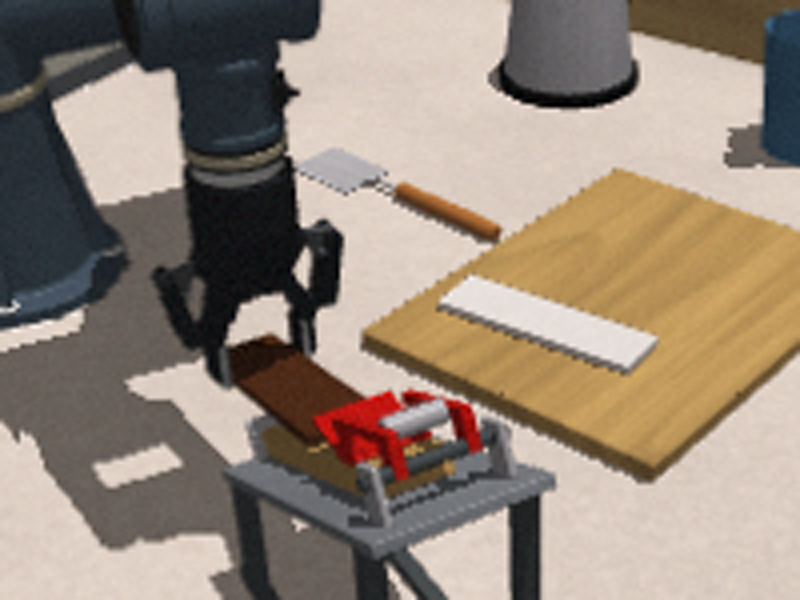

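Call:
move_arm(increments=[[[1,0.0067,-0.0029,0.0034,0],[1,0.0067,-0.0029,0.0034,0],[1,0.0067,-0.0029,0.0034,0],[1,0.0067,-0.0029,0.0034,0],[1,0.0067,-0.0029,0.0034,0],[1,0.0067,-0.0029,0.0034,0],[1,0,0,0,0]]], newtons=25)

```text
t: 10.35
tcp_pos: [0.5062, -0.1393, 0.1515]
tool_rot: [0.202, 0.979, 0.0, -0.001]
force: [-2.3, 0.8, -0.3]
finger_gap: 0.645
gripper_force: 27.7
```

```bash
cat > st.py <<'E'
from m import *
P=[.5274,-.1488,np.radians(-23.3)]
st=manip.sense(); t=st['tcp_pos']; w=np.array([t[0]-P[0],t[1]-P[1]]); c,q=np.cos(P[2]),np.sin(P[2])
u=c*w[0]+q*w[1]; v=-q*w[0]+c*w[1]; dz=t[2]+.009-.11
print('t',st['t'],'grip bed x %.4f y %.4f z %.4f'%(u*c25+dz*s25,v,-u*s25+dz*c25),'F',np.round(st['force'],1),'gap',round(st['finger_gap'],3))
for cam in ('scene','top'):
    manip.snapshot(cam)
    for n in ('walnut','pile1','keeper_foot'):
        for a in manip.mark_of(n,cam)[:1]:
            x=a['xyz']; w=np.array(x[:2])-P[:2]; u=c*w[0]+q*w[1]; v=-q*w[0]+c*w[1]; d=x[2]-.11
            print(cam,n,'bed',np.round([u*c25+d*s25,v,-u*s25+d*c25],3),round(a['confidence'],2))
E
python3 st.py
```

```text
t 10.35 grip bed x 0.0003 y 0.0003 z 0.0555 F [-2.3  0.8 -0.3] gap 0.645
scene walnut bed [0.052 0.001 0.035] 0.87
scene pile1 bed [ 0.101 -0.004  0.001] 0.64
scene keeper_foot bed [0.168 0.004 0.023] 0.95
top keeper_foot bed [ 0.166 -0.001  0.023] 0.67
```

Call:
move_arm(increments=[[[1,0.0067,-0.0029,0.0034,0],[1,0.0067,-0.0029,0.0034,0],[1,0.0067,-0.0029,0.0034,0],[1,0.0067,-0.0029,0.0034,0],[1,0,0,0,0]]])

```text
t: 11.25
tcp_pos: [0.5345, -0.1518, 0.1656]
tool_rot: [0.202, 0.979, -0.0, 0.001]
force: [-2.5, 1.0, -1.4]
finger_gap: 0.65
gripper_force: 27.6
```

```bash
python3 st.py
```

```text
t 11.25 grip bed x 0.0343 y 0.0000 z 0.0552 F [-2.5  1.  -1.4] gap 0.65
scene walnut bed [0.086 0.003 0.039] 0.82
scene pile1 bed [ 0.101 -0.004  0.003] 0.66
scene keeper_foot bed [ 0.168 -0.001  0.037] 0.92
top keeper_foot bed [ 0.167 -0.002  0.033] 0.84
```

Call:
move_arm(increments=[[[1,0.0067,-0.0029,0.0034,0],[1,0.0067,-0.0029,0.0034,0],[1,0.0067,-0.0029,0.0034,0],[1,0,0,0,0]]])

```text
t: 12.05
tcp_pos: [0.5541, -0.1602, 0.1755]
tool_rot: [0.202, 0.979, -0.0, 0.001]
force: [-1.3, 1.1, -0.2]
finger_gap: 0.648
gripper_force: 27.6
```

```bash
python3 st.py
python3 - <<'E'
from h import *
s=manip.snapshot('scene'); i=cv2.resize(s['img'][130:240,150:290],None,fx=5,fy=5,interpolation=cv2.INTER_CUBIC); cv2.imwrite('pics/s6c.png',i[:,:,::-1])
E
```

```text
t 12.05 grip bed x 0.0578 y 0.0001 z 0.0552 F [-1.3  1.1 -0.2] gap 0.648
scene walnut bed [0.109 0.    0.039] 0.9
scene pile1 bed [ 0.102 -0.005  0.002] 0.63
top pile1 bed [ 0.129 -0.002  0.072] 0.75
top keeper_foot bed [ 0.168 -0.001  0.037] 0.95
```

View pics/s6c.png

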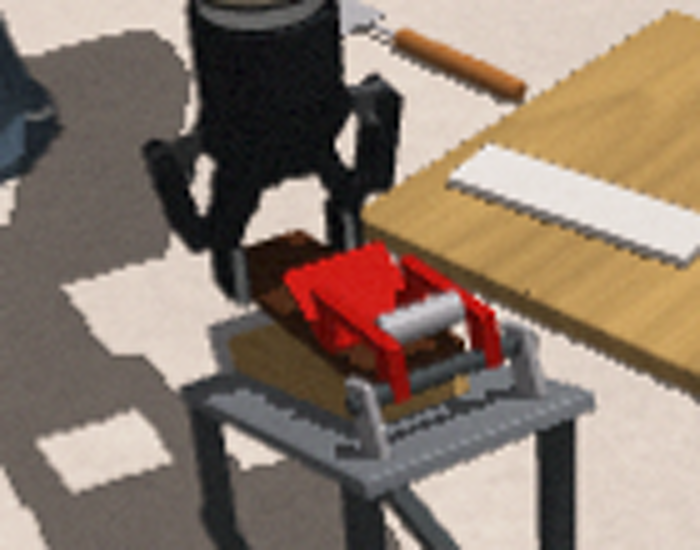

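Call:
move_arm(increments=[[[1,0.0023,-0.001,-0.0054,0],[1,0.0023,-0.001,-0.0054,0],[1,0.0023,-0.001,-0.0054,0],[1,0,0,0,0]]], newtons=20)

```text
t: 12.9
tcp_pos: [0.5589, -0.1622, 0.1575]
tool_rot: [0.202, 0.979, 0.0, -0.002]
force: [-3.0, 0.8, -1.1]
finger_gap: 0.646
gripper_force: 27.5
```

Call:
move_arm(increments=[[[1,0.0023,-0.001,-0.0054,0],[1,0,0,0,0],[1,0,0,0,0]]])

```text
t: 13.2
tcp_pos: [0.5614, -0.1632, 0.153]
tool_rot: [0.202, 0.979, 0.0, -0.001]
force: [-2.7, 1.3, -1.3]
finger_gap: 0.645
gripper_force: 27.4
```

```bash
python3 st.py
```

```text
t 13.2 grip bed x 0.0554 y 0.0002 z 0.0315 F [-2.7  1.3 -1.3] gap 0.645
scene pile1 bed [ 0.1   -0.007  0.001] 0.5
scene keeper_foot bed [ 0.166 -0.001  0.035] 0.94
top keeper_foot bed [ 0.167 -0.003  0.032] 0.62
```

Call:
move_arm(increments=[[[1,0.0025,-0.0011,0.0013,0],[1,0.0016,-0.0007,-0.0036,0],[1,0,0,0,0]]])

```text
t: 13.9
tcp_pos: [0.5673, -0.166, 0.1515]
tool_rot: [0.202, 0.979, -0.0, 0.001]
force: [-1.4, 0.5, 0.4]
finger_gap: 0.651
gripper_force: 27.7
```

```bash
python3 st.py
python3 - <<'E'
from h import *
s=manip.snapshot('scene'); i=cv2.resize(s['img'][130:240,150:290],None,fx=5,fy=5,interpolation=cv2.INTER_CUBIC); cv2.imwrite('pics/s7c.png',i[:,:,::-1])
E
```

```text
t 13.9 grip bed x 0.0607 y -0.0000 z 0.0274 F [-1.4  0.5  0.4] gap 0.651
scene walnut bed [ 0.116 -0.     0.016] 0.76
scene pile1 bed [ 0.102 -0.002  0.007] 0.61
scene keeper_foot bed [ 0.169 -0.002  0.033] 0.98
top keeper_foot bed [ 0.168 -0.001  0.031] 0.69
```

View pics/s7c.png

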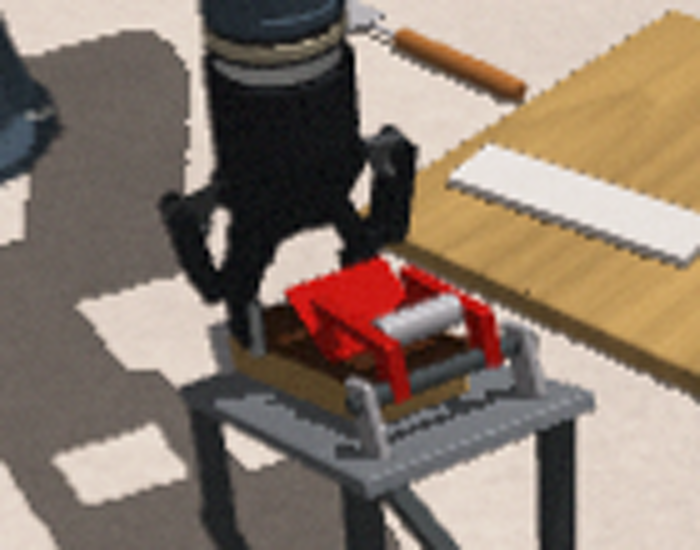

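Call:
move_arm(increments=[[[1,0.0008,-0.0003,-0.0018,0],[1,-0.0025,0.0011,-0.0013,0],[1,-0.0025,0.001,-0.0013,0],[1,0,0,0,0]]])

```text
t: 14.75
tcp_pos: [0.5669, -0.1659, 0.15]
tool_rot: [0.202, 0.979, -0.001, 0.006]
force: [4.0, -0.1, 8.3]
finger_gap: 0.642
gripper_force: 28.8
```

```bash
python3 st.py
```

```text
t 14.75 grip bed x 0.0597 y -0.0001 z 0.0262 F [ 4.  -0.1  8.3] gap 0.642
scene walnut bed [0.113 0.002 0.019] 0.62
scene pile1 bed [ 0.1   -0.005  0.002] 0.68
scene keeper_foot bed [0.166 0.002 0.035] 0.72
```

Call:
move_arm(increments=[[[1,-0.0006,0.0003,0.0014,0],[1,-0.0006,0.0003,0.0014,0],[1,0,0,0,0],[1,0,0,0,0]]])

```text
t: 15.55
tcp_pos: [0.5606, -0.163, 0.1494]
tool_rot: [0.202, 0.979, 0.0, -0.0]
force: [2.1, -1.0, 0.1]
finger_gap: 0.643
gripper_force: 27.6
```

```bash
python3 st.py;python3 - <<'E'
from h import *
for c,(a,b,d,e) in {'top':(150,250,250,350)}.items():
    s=manip.snapshot(c); i=cv2.resize(s['img'][a:b,d:e],None,fx=6,fy=6,interpolation=cv2.INTER_CUBIC); cv2.imwrite('pics/t8c.png',i[:,:,::-1])
E
```

```text
t 15.55 grip bed x 0.0531 y 0.0001 z 0.0286 F [ 2.1 -1.   0.1] gap 0.643
scene walnut bed [0.104 0.    0.021] 0.47
scene pile1 bed [0.101 0.001 0.011] 0.52
scene keeper_foot bed [0.164 0.002 0.033] 0.58
top keeper_foot bed [ 0.167 -0.002  0.03 ] 0.84
```

Call:
move_arm(increments=[[[-0.45,0,0,0,0],[-0.7,0,0,0,0],[-0.7,0,0,0,0],[-0.7,0,0,0,0],[-0.7,0,0,0,0]]])

```text
t: 16.5
tcp_pos: [0.5607, -0.1629, 0.1496]
tool_rot: [0.202, 0.979, 0.0, -0.0]
force: [0.1, -1.3, 0.1]
finger_gap: 0.847
gripper_force: 0.0
```

Call:
move_arm(increments=[[[-0.7,0,0,0.01,0],[-0.7,0,0,0.02,0],[-0.7,-0.01,0,0.03,0],[-0.7,-0.02,0.02,0.04,0],[-0.7,-0.03,0.04,0.04,0],[-0.7,-0.03,0.04,0.02,0],[-0.7,0,0.05,0,0],[-0.7,0,0.05,0,0]]])

```text
t: 17.3
tcp_pos: [0.4793, 0.0264, 0.3017]
tool_rot: [0.203, 0.979, 0.0, 0.002]
force: [0.7, -0.6, 0.9]
finger_gap: 0.848
gripper_force: 0.0
```

Call:
move_arm(increments=[[[-0.7,0,0.05,0,0],[-0.7,0,0.05,0,0],[-0.7,0,0,0,0],[-0.7,0,0,0,0]]])

```text
t: 17.7
tcp_pos: [0.4793, 0.1264, 0.3002]
tool_rot: [0.2, 0.98, -0.0, 0.0]
force: [0.4, -1.2, -0.5]
finger_gap: 0.854
gripper_force: 0.0
```

```bash
python3 st.py;python3 - <<'E'
from m import *
s=manip.snapshot('top'); a=cv2.resize(s['img'][130:250,250:350],(600,720),interpolation=cv2.INTER_CUBIC)[:600]
k=manip.snapshot('scene'); b=cv2.resize(k['img'][150:250,165:290],None,fx=3,fy=3,interpolation=cv2.INTER_CUBIC)
cv=np.zeros((600,800,3),np.uint8); cv[:,:425]=a[:,80:505]; cv[:300,425:]=b
cv2.imwrite('pics/f.png',cv[:,:,::-1])
P=[.5274,-.1488,np.radians(-23.3)]
i=s['img'].astype(int); m=(i.sum(2)<190)&(i[:,:,0]>i[:,:,2]+18)&(i[:,:,1]>15)
for r in range(196,228,4):
    c=np.flatnonzero(m[r,270:312])+270; print(r,c.min() if len(c) else 0,c.max() if len(c) else 0)
print(np.round(proj(s,bedpt(P,[(x,y,.03) for x in (0,.03,.06,.09) for y in (.028,0,-.028)])),1).tolist())
E
```

```text
t 17.7 grip bed x -0.0545 y 0.2337 z 0.2452 F [ 0.4 -1.2 -0.5] gap 0.854
scene walnut bed [0.107 0.001 0.018] 0.67
scene pile1 bed [ 0.098 -0.006  0.002] 0.66
scene keeper_foot bed [0.168 0.001 0.035] 0.67
top walnut bed [0.108 0.003 0.022] 0.95
196 291 311
200 289 306
204 288 305
208 286 303
212 284 301
216 283 299
220 281 297
224 286 296
[[278.4, 223.0], [286.3, 226.4], [294.2, 229.8], [281.8, 215.1], [289.8, 218.5], [297.8, 221.8], [285.3, 207.0], [293.3, 210.4], [301.4, 213.8], [288.8, 198.8], [296.9, 202.2], [305.1, 205.6]]
```

View pics/f.png

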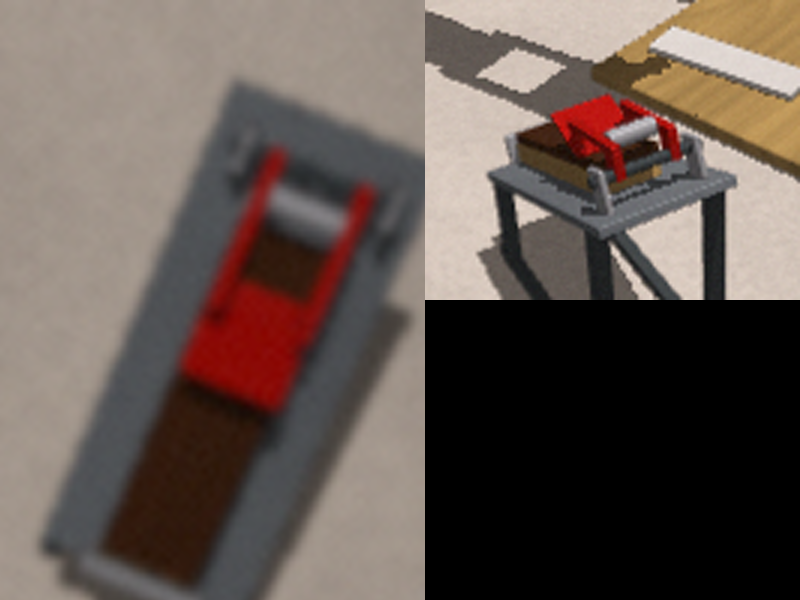

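The walnut board lies flat and square behind the lip with the red arm on it, at about x = 105 mm and y ≈ 1 mm. The pale boards haven't moved, so I'm handing in.

```bash
python3 -c "
from station import manip
print(manip.sign_off())"
```

```text
the job is handed in; nothing more can be done
None
```

The walnut board is on the stand under the red arm, flat, square and behind the lip at about x = 105 mm in the last camera check; the gripper is clear and the job is handed in, with no verdict returned.

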